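# Roll a vial down the track with the paddle and bed it against the stop

### The job

Take the white paddle by its grip and, pushing with the rubber face of its blade, gently roll the vial that lies on the metal track along to the far end, until it drops into the pocket. Still with the paddle, press it steadily against the cushioned end stop with about 6 N for a second (never over 12 N), then ease off slowly so that the vial stays lying square in the pocket. Stand the paddle upright on the worktop, clear of the track; do not lift or finger the vial, and leave everything else where it is.

Things in the scene. Friction and masses are not known exactly. Their poses are not given: they have to be found in the camera images.
- track: Aluminium rolling track, fixed, 315 long x 100 wide x 26 mm high. Origin on the worktop under it; x runs along the track in the rolling direction, z up. Floor lined with grey felt, 14 mm above the origin, flat from x = -150 to +75 mm, where it steps down 4 mm into the pocket (to x = 165). A rail 8 mm wide, 26 mm high along either side, 84 mm apart inside.
- pocket (a point): Lip of the pocket, mid-width, at track x = 75 mm, 10 mm above the worktop (the pocket's floor level); axes as the track's. From here on in +x the floor is 10 mm high. The vial lies in the pocket when its centre is 10 mm or more beyond the lip, 13.5 mm above this point.
- stop_zone (a point): Middle of the zone, at track x = 126 mm, 23.5 mm above the worktop, in which the cushion's face may stand: up to 10 mm either way along x. The stop is set by hand, is not measured, and is to be found by feel. Cushion: upright black pad 70 mm wide, 14 to 34 mm above the worktop; yields 1 mm per 3 N, bottoms at 5 mm, throws the vial back if let go suddenly. Dark stop behind it, 108 wide, to 40 mm high.
- vial_center (a point): Centre of the vial to be rolled: glass screw-cap vial, 27 mm diameter, 72 mm long, 30 to 56 g, lying on its side on the track's floor. z is the vial's own axis and lies across the track. The centre is 27.5 mm above the worktop on the rolling floor, 23.5 mm in the pocket. It rolls very easily: under 1 N.
- paddle_grip (a point): Point in the grip of the white paddle, 78 mm above its underside, 20 mm below its top. It stands upright on the worktop, about 120 g. z up; x points out of the blade's rubber face: flat, upright, 60 wide, 50 mm high from the underside, 16 mm in front (+x) of this point. Grip: square post 24 x 24 mm, sides along x and y, 50 to 98 mm above the underside. Foot reaches 22 mm behind (-x).
- brown_vial: bystander: glass vial with white cap, 27 mm diameter, 72 mm tall, standing; origin at the middle of its underside
- small_vial: bystander: smaller glass vial with black cap, 22 mm diameter, 58 mm tall, standing; origin at the middle of its underside
- beaker: bystander: small glass beaker, 54 x 58 x 70 mm high, standing; origin at the middle of its underside
- slide_carton: bystander: small carton, 34 x 82 x 30 mm high; origin at the middle of its underside
- sleeve: bystander: steel sleeve, 19 mm diameter, 45 mm tall, standing; origin at the middle of its underside
Things that resemble listed ones, but are neither listed nor needed, are in the scene too. Leave any red or yellow look-alike of the part that bears paddle_grip alone.

How it is judged (in metres and radians):
On the way, in this order (a step that is already met when the one before it is completed fails the run):
1. the vial has been rolled into the pocket (x of vial_center in the frame of track between 0.079 and 0.13 m and z of vial_center in the frame of track below 0.0258 m), for 0.02 s.
2. the paddle presses the vial against the cushion with more than 3 N for 0.4 s (all of step 1 and contact force between paddle and vial above 3 N), for 0.4 s.
At the end, for the whole second after the job is handed in: Vial at rest in the pocket (centre 79 to 130 mm along the track, under 25.8 mm above the worktop), square across the track within 0.12 rad; paddle released, at rest, upright within 0.08 rad on the worktop (grip point under 83 mm), touching neither track nor vial (all of step 1 and angle between the z axis of vial_center and the y axis of track, either way round below 0.12 rad and linear speed of vial below 0.02 m/s and angle between paddle_grip's own z axis and vertical below 0.08 rad and height (world z) of paddle_grip below 0.083 m and linear speed of paddle below 0.01 m/s and contact force between paddle and track below 0.05 N and contact force between paddle and vial below 0.05 N).
It fails at once if the paddle presses the vial with more than 12 N (contact force between paddle and vial above 12 N).
It fails at once if the fingers touch the vial (contact force between the fingers and vial above 0.3 N).
It fails at once if the vial is lifted or leaves the track (z of vial_center in the frame of track above 0.04 m or z of vial_center in the frame of track below 0.018 m).
It fails at once if the vial is knocked along faster than 0.45 m/s (linear speed of vial above 0.45 m/s).
It fails at once if a bystander is shifted by more than 20 mm (distance of any of brown_vial, small_vial, beaker, slide_carton, sleeve from where it was at the start of the episode above 0.02 m).
It also fails if it takes over 61 s, if anything falls off the work surface, if the arm or the gripper's body presses on something with over 40 N, if the wrist force passes 120 N, or if a joint passes its speed limit or range.

### The arm

A 7-joint arm with a two-finger parallel gripper is mounted at the origin on a cart in front of the work surface, level with it; the furniture and walls round the work are solid. World frame = base frame: x ahead of the robot, y to its left, z up, the work surface at z = 0. Lengths are in m, angles in degrees, forces in N, time in s.
With the tool pointing down it reaches from about 0.4 to 0.875 m from the base axis. Payload 19.3 kg.
Tool frame: the origin (TCP) lies midway between the tips of the shut fingers; the grasp point (between the pads) lies 19 mm behind it; z points along the fingers, y is the line along which they close (so a half turn about z gives the same grasp; the last joint's range is limited). The gripper opens to 85 mm and grips with 20 to 120 N. Pads are 22 mm wide; open, the fingers measure 114 mm over their backs; the gripper's body (76 mm by 85 mm) begins 54 mm behind the grasp point. The pads swing forward as they close: fully open they stand 13 mm farther back than shut.
Start: joints at [72.983, 29.874, -2.08, 91.645, 1.215, 58.505, -6.463], TCP at [0.141, -0.609, 0.231] pointing down, gripper open.
Joint ranges: [-166.77, 166.77], [-17.47, 122.26], [-85.68, 81.53], [9.62, 139.38], [-72.42, 252.41], [9.2, 110.78], [-144.41, 144.41]. Speed limits (degrees/s): [108.29, 108.29, 136.94, 136.94, 172.46, 172.46, 172.46].

### API

Orientations are given as [roll, pitch, yaw] about the fixed x, y, z axes, in that order (R = Rz(yaw) Ry(pitch) Rx(roll)).
In Python, from plant import move_ptp, servo_line, move_joints, move_gripper, wait, inverse_kinematics, get_obs, grab_frame, get_calibration, MotionError, close_job gives the robot as it stands. The module is installed in compiled form; this text tells all that it offers. Calls block until the motion is done:
- move_ptp(position, orientation): joint-space move of the TCP to a pose.
- servo_line(position, frame=None, velocity=0.15, f_stop=None): straight line of the TCP; frame=None keeps the orientation; velocity is the mean speed in m/s. With f_stop (N) it stops when the force on the tool has changed by that much, and returns True; else False.
- move_joints(angles): joint-space move.
- move_gripper(opening, strength=None): opening from 0.0 (shut) to 1.0 (fully open); strength is the grip in N (None keeps the last); returns when the fingers have stopped.
- wait(seconds).
- inverse_kinematics(position, orientation): joint angles nearest the present ones, or None.
- get_obs(): the state.
- grab_frame(name): name is "side" or "top" or "wrist"; returns the picture (480x640x3 uint8, red, green, blue); there is no depth.
- get_calibration(name): a dict with "fov_y" (degrees; the focal length in pixels is half the picture's height over the tangent of half this angle, whatever the lens; pixels are square), "cx", "cy" (the principal point, pixels), "R" (3x3) and "t" (3): a world point X has camera coordinates R X + t. Camera axes: x right, y down, z forward; pixel columns grow to the right and rows downward; lengths in m; the calibration is good to about 2 mm. A picture is of the moment at which its call begins: read the wrist's pose just before it. get_calibration takes no time and is no camera call; for the wrist camera it gives the pose at the moment of the call.
A pose or a line that the arm cannot do raises MotionError and nothing moves.
- close_job(): hands the job in; it is judged then, once.
The state is a dict: "time_s": time; "joint_positions": joint angles; "qvel": joint speeds; "tau": joint torques, N m; "ee_pos": TCP position; "orientation": TCP orientation; "wrist_force": force on the tool from outside, world axes, zero at the start; "ft_torque": the same for the moment, N m; "grip_width": opening from 0.0 (shut) to 1.0 (fully open); "gripper_force": force on a finger pad.
Only numpy, scipy, OpenCV 4.12 (cv2) and the standard library are available. Lean on these libraries where they do the work, as an engineer would, in place of code of your own. Each camera call takes 0.05 s, during which the arm holds its last target. There are 200 camera calls.

## Working session

There is one attempt and no reset: what is moved stays moved. The work goes in short steps, each a Python script; the robot and the scene stay as the last script left them, time stands still between calls to the robot, and variables do not carry over. Pictures are saved under pics/ and viewed, at most 10 in all, crops included, and the job is handed in when it is done.

```bash
mkdir -p pics; python3 - <<'E'
from plant import *
import cv2,numpy as np
for n in ["top","side"]:
    im=grab_frame(n); cv2.imwrite(f"pics/{n}0.png",im[:,:,::-1]); c=get_calibration(n); print(n,c)
o=get_obs();print(o["time_s"],o["orientation"],o["ee_pos"])
E
```

```text
top {'fov_y': 46.05238857179177, 'cx': 312.882703380986, 'cy': 233.5667141753592, 'R': array([[-0.02261331, -0.99617864, -0.08436084],
       [-0.98321168,  0.03744239, -0.17858574],
       [ 0.18106197,  0.07890615, -0.98030117]]), 't': array([0.06061844, 0.57439448, 1.6326503 ])}
side {'fov_y': 46.747803499199016, 'cx': 325.4387574422498, 'cy': 247.55039682564575, 'R': array([[-0.91771835, -0.39711505,  0.00962636],
       [-0.1674956 ,  0.36487494, -0.91586653],
       [ 0.36019197, -0.84211989, -0.40136745]]), 't': array([0.53424022, 0.16434518, 1.12273836])}
0.1 [-1.79944532e+02  4.13924737e-03  1.29942607e+01] [ 0.14042985 -0.60872964  0.23081564]
```

View pics/top0.png

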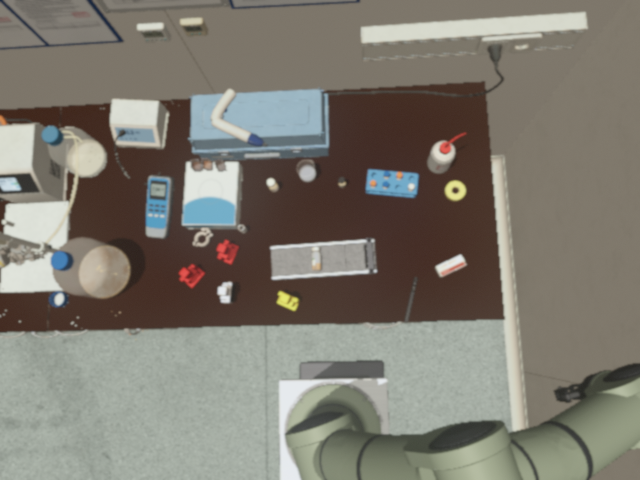

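View pics/side0.png

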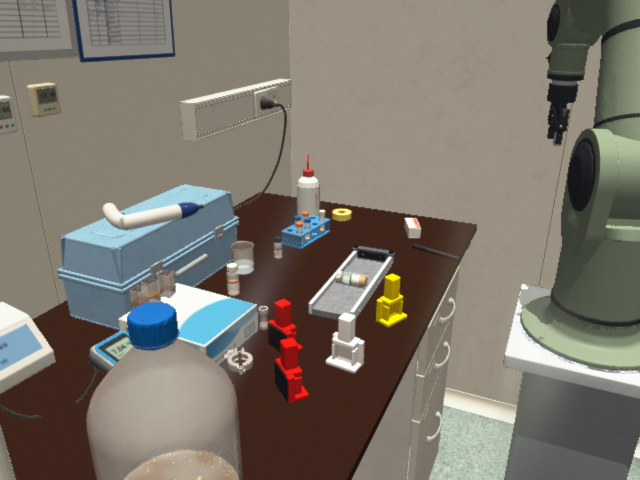

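The top view shows the track spanning about (271,262)–(376,255), with the stop at its right end and the vial at (316,258). The white paddle is at (226,292), the yellow look-alike at (288,300) and the red ones at (227,252) and (190,275). The side view puts the paddle at (347,342), grip top about (347,318).

```bash
cat > h.py <<'E'
from plant import *
import cv2,numpy as np
def ray(c,u,v):
    f=240/np.tan(np.radians(c["fov_y"]/2)); R=np.array(c["R"]);t=np.array(c["t"])
    return -R.T@t, R.T@np.array([(u-c["cx"])/f,(v-c["cy"])/f,1])
def onz(c,u,v,z):
    p,d=ray(c,u,v); return p+d*(z-p[2])/d[2]
def proj(c,X):
    f=240/np.tan(np.radians(c["fov_y"]/2)); p=np.array(c["R"])@np.array(X)+c["t"]
    return f*p[:2]/p[2]+[c["cx"],c["cy"]]
E
python3 - <<'E'
from h import *
c=get_calibration("top")
for n,u,v,z in [("pad",226,286,.098),("track L near",272,278,.026),("L far",271,247,.026),("R near",376,272,.026),("R far",375,239,.026),("vial",316,258,.027)]:
    print(n,onz(c,u,v,z).round(3))
s=get_calibration("side"); print("pad side",onz(s,347,318,.098).round(3), onz(s,352,281,.027).round(3))
im=cv2.imread("pics/top0.png"); a=cv2.resize(im[225:315,170:390],(790,323),interpolation=cv2.INTER_CUBIC)
im=cv2.imread("pics/side0.png"); b=cv2.resize(im[235:380,260:440],(334,270),interpolation=cv2.INTER_CUBIC)
o=np.zeros((593,790,3),np.uint8);o[:323]=a;o[323:,:334]=b;cv2.imwrite("pics/crop.png",o)
for p in [(.43,.15,.35),(.5,.15,.35)]:
  for yaw in (-90,0,90):
    print(p,yaw,inverse_kinematics(p,[180,0,yaw]))
E
```

```text
pad [0.423 0.296 0.098]
track L near [0.45  0.172 0.026]
L far [0.545 0.174 0.026]
R near [ 0.458 -0.14   0.026]
R far [ 0.557 -0.141  0.026]
vial [0.506 0.038 0.027]
pad side [0.405 0.317 0.098] [0.495 0.051 0.027]
(0.43, 0.15, 0.35) -90 [ 32.1958979   17.93552193 -72.31337182 104.05867907  18.05205047
  71.2241983  134.73694346]
(0.43, 0.15, 0.35) 0 [  28.09775914   15.42304702  -65.68204977  104.1759718    14.94699748
   69.98523605 -132.00679072]
(0.43, 0.15, 0.35) 90 [ 30.31833273  16.65550785 -69.15071329 104.11107361  16.49960234
  70.57907028 -43.62743267]
(0.5, 0.15, 0.35) -90 [ 27.94230912  27.79671942 -72.52729932  95.50662074  27.15795992
  77.04066305 130.96690031]
(0.5, 0.15, 0.35) 0 [  18.38842934   20.98591035  -55.05162047   95.86696465   17.9194875
   72.5712622  -130.32823993]
(0.5, 0.15, 0.35) 90 [ 22.46391381  23.18036537 -61.77540365  95.70653106  21.15609174
  73.94016835 -43.36677666]
```

View pics/crop.png

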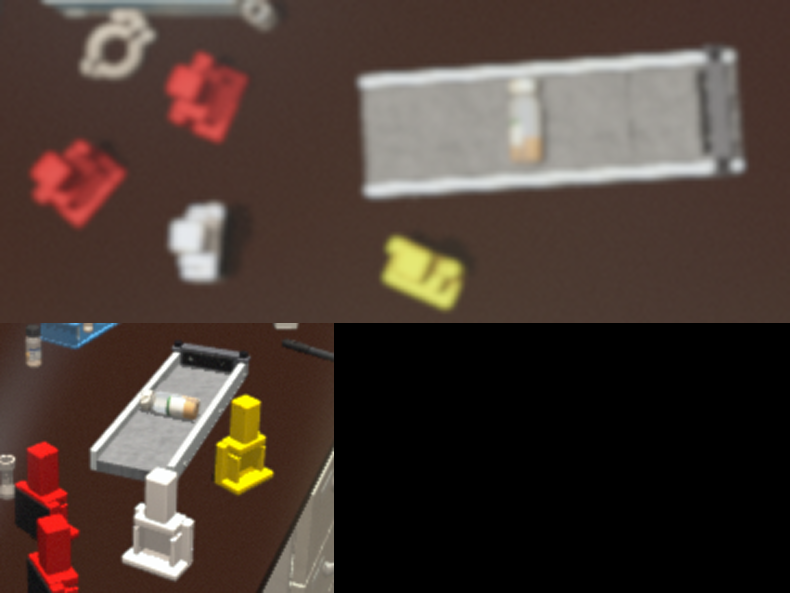

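The white paddle's rubber face points towards −y, roughly along the rolling direction. I'll swing the arm round and take a wrist view from above the paddle.

```bash
python3 - <<'E'
from h import *
move_joints([-25,29.9,0,91.6,0,58.5,50]); o=get_obs();print(o["time_s"],o["ee_pos"],o["orientation"],o["joint_positions"])
for yaw in (0,90,180,-90): print(yaw,inverse_kinematics([.43,.27,.3],[180,0,yaw]))
move_ptp([.43,.27,.30],[180,0,180]); o=get_obs();print(o["time_s"],o["joint_positions"])
c=get_calibration("wrist");cv2.imwrite("pics/w1.png",grab_frame("wrist")[:,:,::-1])
import pickle;pickle.dump(c,open("w1.pkl","wb")); print(c,proj(c,[.414,.306,.098]))
E
```

```text
3.3583 [0.58971664 0.20878665 0.23185165] [-1.79988197e+02  1.07121697e-02  1.64921836e+02] [-2.49460108e+01  2.98976941e+01  2.34352361e-02  9.16013925e+01
  4.98020356e-03  5.85002978e+01  4.99935379e+01]
0 [ -69.0907632    17.8708707    38.90146041  105.50029147  -12.72610791
   61.02161161 -115.32215252]
90 [-51.66281142  15.26045009  15.99630363 104.73816549  -4.7733073
  60.65134216 -33.85948641]
180 [-34.32372539  15.04315174  -5.5492619  103.89396205   1.64219268
  61.14016355  49.52325399]
-90 [-17.27625117  16.56519503 -26.86154112 103.05713124   8.36336374
  62.33420854 132.92386209]
4.1167 [-34.31890799  15.02156724  -5.52071622 103.88632318   1.64805549
  61.13231485  49.52124709]
{'fov_y': 67.94902917023434, 'cx': 323.4632302038793, 'cy': 242.84901176657397, 'R': array([[ 1.58316999e-03,  9.99998713e-01,  2.59910808e-04],
       [ 9.45333312e-01, -1.58138276e-03,  3.26101869e-01],
       [ 3.26101861e-01, -2.70572347e-04, -9.45334599e-01]]), 't': array([-0.27054988, -0.47088216,  0.30519493])} [360.49648142 193.60876673]
```

View pics/w1.png

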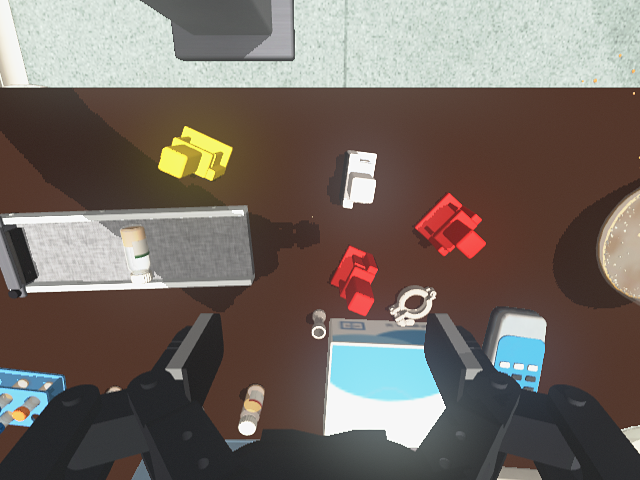

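The wrist view shows the white grip's top at about (363,191), the track's corners at left end (249,207) and (254,285), the stop at (18,258) and the vial at (136,253). I'll enlarge the paddle and fit the track edges.

```bash
python3 - <<'E'
from h import *
import pickle
c=pickle.load(open("w1.pkl","rb")); im=cv2.imread("pics/w1.png")
a=cv2.resize(im[140:220,325:395],(525,600),interpolation=cv2.INTER_CUBIC);cv2.imwrite("pics/w1c.png",a)
h=cv2.cvtColor(im,cv2.COLOR_BGR2GRAY).astype(int)
# outer rail edges: columns 60..235, near(top) and far(bottom)
for nm,r0,r1,step in [("near",195,235,1),("far",310,270,-1)]:
    P=[]
    for u in range(60,236,5):
        for v in range(r0,r1,step):
            if h[v,u]>150: P.append(onz(c,u,v-.5*step,.026)[:2]);break
    P=np.array(P); k=np.polyfit(P[:,1],P[:,0],1); r=P[:,0]-np.polyval(k,P[:,1]); g=abs(r)<.003;k=np.polyfit(P[g,1],P[g,0],1)
    print(nm,len(P),g.sum(),k,np.polyval(k,0))
for u,v in [(249,207),(254,285)]: print("end",onz(c,u,v,.026))
print("vial ends",onz(c,132,228,.0275),onz(c,142,280,.0275))
for z in(10,):print("pocket lip?",)
print("yellow",onz(c,180,162,.098))
E
```

```text
near 36 36 [-0.0328648   0.45255689] 0.4525568931421788
far 36 36 [-0.03956888  0.55288662] 0.5528866158904618
end [0.4441505  0.18089869 0.026     ]
end [0.5468976  0.18017328 0.026     ]
vial ends [0.46962113 0.03738511 0.0275    ] [0.53888656 0.03790589 0.0275    ]
pocket lip?
yellow [0.38347004 0.13394252 0.098     ]
```

View pics/w1c.png

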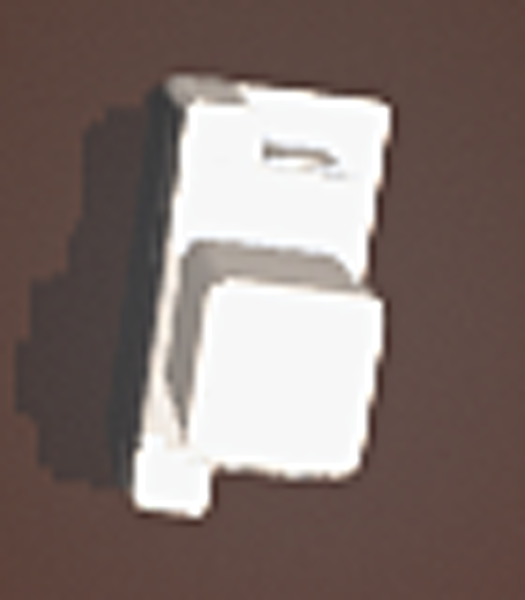

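```bash
python3 - <<'E'
from h import *
import pickle
c=pickle.load(open("w1.pkl","rb"))
g=lambda x,y,z:onz(c,325+x/7.5-.5,140+y/7.5-.5,z)
q=[g(*p,.098) for p in [(208,280),(383,295),(357,473),(190,462)]]
q=np.array(q);print(q.round(4),q.mean(0))
for a,b in[(0,3),(1,2)]:d=q[b]-q[a];print(np.degrees(np.arctan2(d[1],d[0])),np.linalg.norm(d))
for a,b in[(0,1),(3,2)]:d=q[b]-q[a];print(np.degrees(np.arctan2(d[1],d[0]))-90,np.linalg.norm(d))
d=g(135,490,.05)-g(172,85,.05);print("blade",np.degrees(np.arctan2(d[1],d[0])),np.linalg.norm(d))
print(get_obs()["ee_pos"],get_obs()["orientation"])
E
```

```text
[[0.3977 0.2975 0.098 ]
 [0.3997 0.32   0.098 ]
 [0.4229 0.3177 0.098 ]
 [0.4214 0.2958 0.098 ]] [0.41042723 0.30776095 0.098     ]
-4.273424205102127 0.023766365784883153
-5.741255228496346 0.023370071324914563
-4.953043750157178 0.0225902809212595
-3.919043967773405 0.021990472051826346
blade -4.215445603249572 0.05907061978527128
[0.43060418 0.26955325 0.29985071] [-1.79986779e+02  7.02868779e-03  1.79923680e+02]
```

```bash
python3 - <<'E'
from h import *
Y=175.3
move_ptp([.4105,.3078,.13],[180,0,Y])
servo_line([.4105,.3078,.058],velocity=.08)
move_gripper(0.0,strength=80)
o=get_obs();print(o["time_s"],o["ee_pos"],o["grip_width"],o["gripper_force"],o["wrist_force"])
servo_line([.4105,.3078,.12],velocity=.1)
wait(.3);o=get_obs();print(o["time_s"],o["ee_pos"],o["grip_width"],o["gripper_force"],o["wrist_force"],o["ft_torque"])
servo_line([.47,.2,.13],[180,0,179],velocity=.12)
servo_line([.4995,.115,.115],[180,0,182.07],velocity=.12)
wait(.2);o=get_obs();print(o["time_s"],o["ee_pos"],o["orientation"],o["wrist_force"])
c=get_calibration("wrist");cv2.imwrite("pics/w2.png",grab_frame("wrist")[:,:,::-1])
import pickle;pickle.dump(c,open("w2.pkl","wb"))
cv2.imwrite("pics/s2.png",grab_frame("side")[:,:,::-1])
E
```

```text
6.5417 [0.41056561 0.30785875 0.05828643] 0.2689548476304366 77.5393009185791 [-1.71558509 -1.18788736  6.58952785]
7.6083 [0.41036136 0.30770575 0.11962601] 0.27501961690745697 77.3047935962677 [-0.8349369   0.3514095  -0.93158536] [ 0.02157585 -0.01131623 -0.00196518]
9.9 [0.49936395 0.11569062 0.11510221] [ 1.79989034e+02  7.28747740e-03 -1.77873158e+02] [ 0.17431754 -0.22910779 -1.55018951]
```

View pics/w2.png

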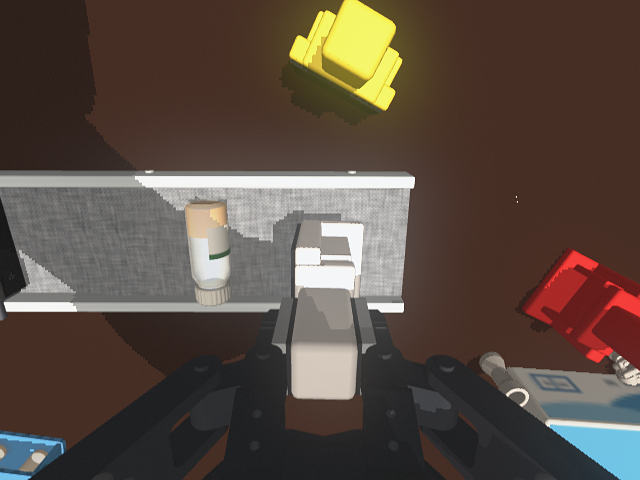

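View pics/s2.png

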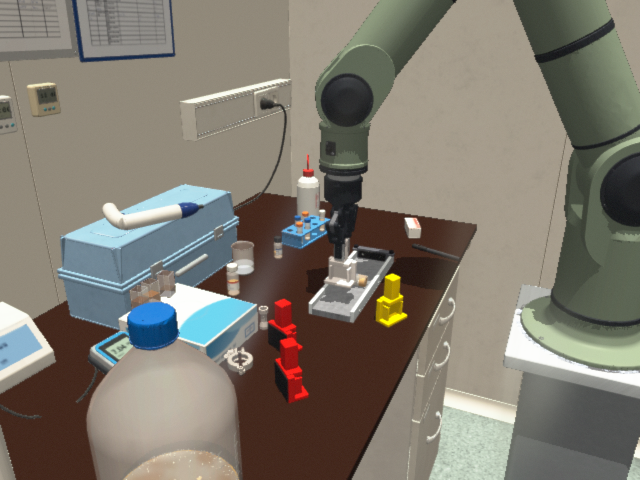

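The paddle is held upright above the track. The vial is at about (208,250) and lies square, and the track's left end runs from (413,178) to (403,308). I'll refit the rails from this closer view and check the force noise.

```bash
python3 - <<'E'
from h import *
import pickle
c=pickle.load(open("w2.pkl","rb")); im=cv2.imread("pics/w2.png"); h=cv2.cvtColor(im,cv2.COLOR_BGR2GRAY).astype(int)
for nm,r0,r1,step,us in [("near",160,195,1,range(170,405,5)),("far",322,295,-1,range(10,250,5))]:
    P=[]
    for u in us:
        for v in range(r0,r1,step):
            if h[v,u]>110: P.append(onz(c,u,v-.5*step,.026)[:2]);break
    P=np.array(P); k=np.polyfit(P[:,1],P[:,0],1); r=P[:,0]-np.polyval(k,P[:,1]); g=abs(r)<.002;k=np.polyfit(P[g,1],P[g,0],1)
    print(nm,len(P),g.sum(),k)
for u,v,z in [(413.5,176,.026),(403,311,.026),(207,202,.0275),(212,303,.0275),(187,240,.0275),(230,240,.0275),(294,265,.165-.058-.05+.05)]: print(onz(c,u,v,z).round(4))
F=[]
for i in range(10): wait(.02);F.append(get_obs()["wrist_force"])
print(np.mean(F,0),np.std(F,0))
E
```

```text
near 47 47 [-0.03191573  0.44963455]
far 48 48 [-0.03596207  0.55230598]
[0.4471 0.1719 0.026 ]
[0.5456 0.1758 0.026 ]
[0.4687 0.0382 0.0275]
[0.5432 0.0366 0.0275]
[0.4955 0.0228 0.0275]
[0.4945 0.052  0.0275]
[0.478  0.1015 0.107 ]
[-0.0503824  -0.08762536 -1.37568821] [0.26557601 0.39059837 0.63313848]
```

```bash
cat >> h.py <<'E'
def P(y,z=.0755): return [.5017-.0345*y,y,z]
U=np.array([.0345,-1,0])/np.hypot(.0345,1)
def F(n=12):
    a=[]
    for _ in range(n): wait(.01); a.append(get_obs()["wrist_force"])
    return np.mean(a,0)
E
python3 - <<'E'
from h import *
O=[180,0,181.95]
servo_line(P(.1157,.095),O,velocity=.08)
print("down",servo_line(P(.1157),velocity=.03,f_stop=5)); o=get_obs();print(o["ee_pos"],F())
print("push",servo_line(P(.0),velocity=.045,f_stop=5));o=get_obs();print(o["time_s"],o["ee_pos"],F())
c=get_calibration("wrist");cv2.imwrite("pics/w3.png",grab_frame("wrist")[:,:,::-1])
import pickle;pickle.dump(c,open("w3.pkl","wb"))
E
```

```text
down False
[0.49777066 0.11572926 0.07556067] [ 0.22890689  0.26849788 -1.30598652]
push False
14.1917 [5.01684325e-01 1.28684493e-04 7.55043955e-02] [-0.07828405  0.17897919 -1.24357848]
```

View pics/w3.png

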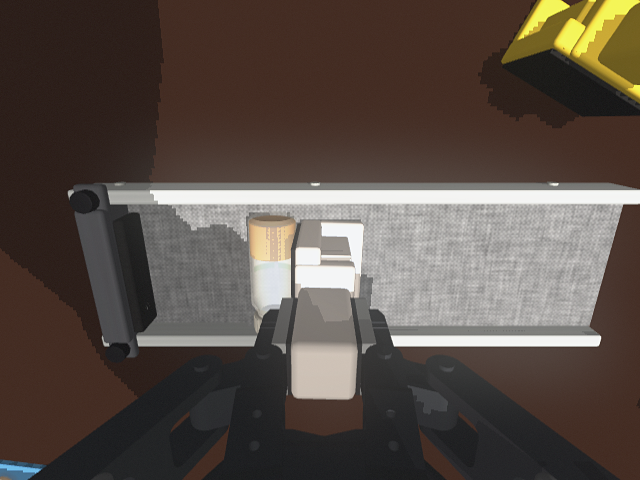

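The vial rests against the rubber face at (272,270) and lies square; the cushion face is near x = 145 px. I'll go on slowly over the lip, then feel for the stop.

```bash
python3 - <<'E'
from h import *
import pickle
c=pickle.load(open("w3.pkl","rb")); 
print("cushion est",onz(c,138,235,.034),onz(c,157,315,.014))
T=F()
print("push",servo_line(P(-.035),velocity=.03,f_stop=4));o=get_obs();print(o["time_s"],o["ee_pos"],F()-T)
T=F(25)
print("feel",servo_line(P(-.085),velocity=.01,f_stop=2.5));o=get_obs();print(o["time_s"],o["ee_pos"],(F()-T))
np.save("T.npy",T)
E
```

```text
cushion est [ 0.47953852 -0.10095905  0.034     ] [ 0.54068765 -0.10676851  0.014     ]
push False
15.7583 [ 0.50290772 -0.03477359  0.07550654] [-0.14573021 -0.3489198  -0.27167457]
feel True
19.0 [ 0.50383928 -0.06590243  0.07523983] [0.70573894 2.19430948 0.66792267]
```

```bash
python3 - <<'E'
from h import *
T=np.load("T.npy"); p=np.array(get_obs()["ee_pos"])
f=-(F(20)-T)@U; print(f); y0=p[:2].copy(); z=p[2]; s=0
for i in range(12):
    if f>5.6: break
    s+=min(.0006,max(.00015,(6-f)/3000*.6))
    servo_line([*(y0+s*U[:2]),z],velocity=.004); f=-(F(10)-T)@U; print(round(s*1e3,2),round(f,2))
t=get_obs()["time_s"]
while get_obs()["time_s"]<t+1.1: f=-(F(10)-T)@U; print(round(f,2),end=" ")
c=get_calibration("wrist");cv2.imwrite("pics/w4.png",grab_frame("wrist")[:,:,::-1])
# ease off
e=np.array(get_obs()["ee_pos"]);print(e)
servo_line([*(e[:2]-.005*U[:2]),z],velocity=.003); print(-(F(10)-T)@U)
servo_line([*(e[:2]-.015*U[:2]),z],velocity=.01); print(-(F(10)-T)@U)
servo_line([*(e[:2]-.05*U[:2]),z],velocity=.04)
c=get_calibration("wrist");cv2.imwrite("pics/w5.png",grab_frame("wrist")[:,:,::-1]);print(get_obs()["time_s"])
E
```

```text
2.2394110782085233
0.6 3.81
1.04 4.92
1.25 4.79
1.49 5.27
1.64 5.82
6.16 6.25 5.91 5.86 5.75 5.89 5.92 5.56 5.98 6.08 5.76 6.01 6.14 5.79 [ 0.50378339 -0.0671409   0.07506014]
0.12819970613032775
0.15990014335485594
26.45
```

View pics/w5.png

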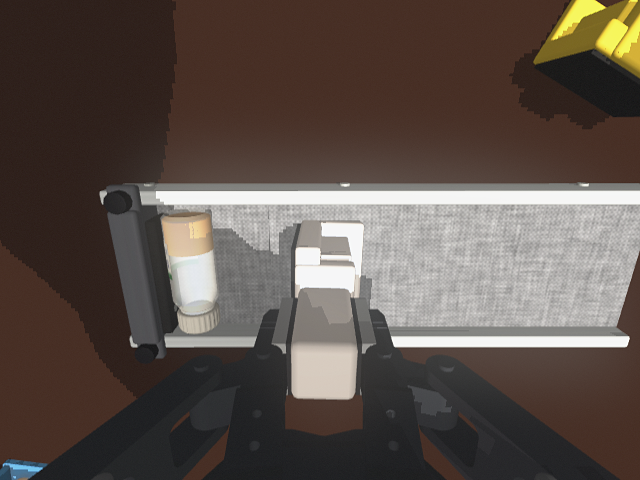

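The vial lies in the pocket against the cushion at (190,270), beyond the lip seam at x = 268 px. Next I'll stand the paddle back on its original spot.

```bash
python3 - <<'E'
from h import *
e=get_obs()["ee_pos"]
servo_line([e[0],e[1],.13],velocity=.08)
servo_line(P(.115,.13),velocity=.12)
servo_line([.47,.2,.13],[180,0,179],velocity=.12)
servo_line([.4105,.3078,.10],[180,0,175.3],velocity=.12)
servo_line([.4105,.3078,.066],velocity=.06)
print(servo_line([.4105,.3078,.055],velocity=.01,f_stop=4),get_obs()["ee_pos"],get_obs()["wrist_force"])
move_gripper(1.0); wait(.2)
servo_line([.4105,.3078,.16],velocity=.08)
servo_line([.43,.27,.30],[180,0,180],velocity=.15)
cv2.imwrite("pics/w6.png",grab_frame("wrist")[:,:,::-1]);print(get_obs()["time_s"])
E
```

```text
True [0.41049174 0.30788339 0.05828717] [-0.66415951 -0.82452282  8.88051326]
35.55
```

View pics/w6.png

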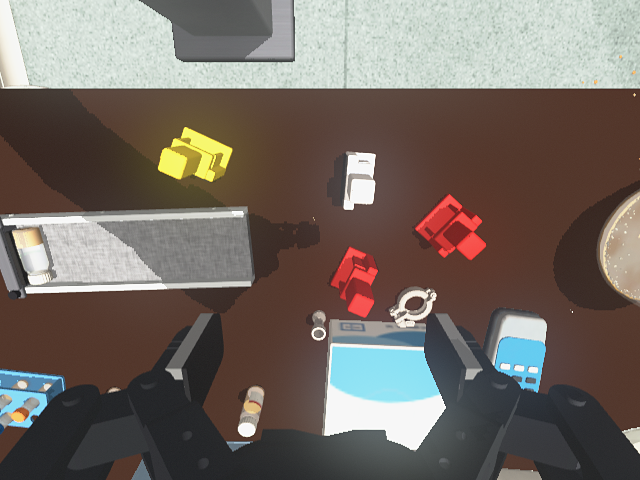

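The paddle stands upright at (360,180), the vial lies square in the pocket at (32,255), and nothing else has moved. I'm handing the job in.

```bash
python3 -c "
from plant import *
print(close_job())"
```

```text
the job is handed in; nothing more can be done
None
```

I rolled the vial into the pocket, pressed it at about 6 N for over a second and eased off; it lies square, the paddle stands upright back on its starting spot, and the job is handed in at about 36 s (no verdict was returned).

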